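# Feed a wooden blank between the guides to the drill stop

## Robot

A 7-joint arm with a two-finger parallel gripper is mounted at the origin on the work surface. World frame = base frame: x ahead of the robot, y to its left, z up, the work surface at z = 0. Lengths are in m, angles in rad, forces in N, time in s.
With the tool pointing down it reaches from about 0.4 to 0.85 m from the base axis. Payload 10.4 kg.
Tool frame: the origin (TCP) lies between the finger pads; the fingertips stand 11 mm ahead of it and the grasp point (between the pads) lies 8 mm behind it; z points along the fingers, y is the direction in which the jaws open and shut (so a half turn about z gives the same grasp; the last joint's range is limited). The gripper opens to 87 mm and grips with 3 to 60 N. Pads are 19 mm wide; open, the fingers measure 117 mm over their backs; the gripper's body (75 mm by 190 mm) begins 51 mm behind the grasp point.
Start: joints at [-0.023, 0.332, -0.065, 1.46, 0.022, 1.35, -0.088], TCP at [0.625, 0, 0.234] pointing down, gripper open.
Joint ranges: [-2.6, 2.6], [-0.5, 2.12], [-1.47, 1.34], [0.16, 2.42], [-1.27, 4.41], [0.06, 2.06], [-2.6, 2.6]. Speed limits (rad/s): [2.22, 2.22, 2.79, 2.79, 3.14, 3.14, 3.14].

## Interface

Orientations are given as a unit quaternion [x, y, z, w].
In Python, from bench import r, eyes gives the robot as it stands.
- The arm moves only by the shell command python3 -m inch 'ROWS' [FORCE]. ROWS is a JSON object of lists of equal length, an entry for each row: "translation": the shift along the world's x, y, z scaled (see below), a list of three; "rot": the turn, a rotation vector about the world's x, y, z scaled (see below), a list of three; "jaw": the finger opening in mm, from 0 to 87. In form: {"translation": [[tx, ty, tz], ...], "rot": [[ax, ay, az], ...], "jaw": [jaw, ...]}. A call has 1 to 20 rows; each row is the pose to reach, as a shift and turn from the pose measured when the call began; what a row does not reach only later rows make up. The controller multiplies each number of a shift by 100 mm and each number of a turn by 60 degrees. A row lasts 1/10 s, in which the tool goes at most 50 mm and 8.59 degrees, less where a joint would pass 70% of its speed; a pose out of reach is approached as far as the arm can. A call with a number of a shift or a turn outside -1 to 1 is refused whole. A call with a gripper value outside its range is refused whole. The fingers move at their own pace and stop on an object; FORCE is the grip in N (left out, the last holds). Time passes only in rows, so rows that repeat a pose let the fingers close. It gives the time, the measured TCP pose, the force and the opening at its end, in the units of the state.
- r.read_state(): the state, without advancing time (a new reading comes with each control period).
- eyes.camera(name): name is "scene" or "side" or "wrist"; returns the picture (480x640x3 uint8, blue, green, red); there is no depth.
- eyes.calibration(name): a dict with "fx", "fy", "cx", "cy" (pixels), "R" (3x3) and "t" (3): a world point X has camera coordinates R X + t; the wrist camera has in their place "hand_eye" (4x4, takes a point from camera to tool coordinates, whose origin is the TCP and whose axes are the flange's). Camera axes: x right, y down, z forward; pixel columns grow to the right and rows downward; lengths in m; the calibration is good to about 2 mm. A picture is of the moment at which its call begins: read the wrist's pose just before it. calibration takes no time and is no camera call.
- r.close_job(): hands the job in, once; it reports no verdict.
The state is a dict: "time": time; "joint_positions": joint angles; "joint_vel": joint speeds; "joint_torque": joint torques, N m; "ee_pos": TCP position; "eef_rot": TCP orientation; "ft_force": force on the tool from outside, world axes, zero at the start; "torque": the same for the moment, N m; "width": finger opening in m.
Only numpy, scipy, OpenCV 4.12 (cv2) and the standard library are available. Lean on these libraries where they do the work, as an engineer would, in place of code of your own. Each camera call takes 0.05 s, during which the arm holds its last target. There are 200 camera calls.

## Task

On the small drilling station, push the square wooden blank along the board, through the narrow gap between the two guide blocks, until its leading end rests squarely against both stop posts in front of the drill. Only push it: it must stay flat on the board and never be lifted or tipped up. Leave the dowel, the offcut and the screwdriver where they are.

Things in the scene. Friction and masses are not known exactly. Their poses are not given: they have to be found in the camera images.
- station: Fixed drilling station on a plywood board; its place and yaw vary. Origin: at table height under the middle of the gap between its guides; x = feed direction, from the blank's start through the gap to the drill (roughly world +y), y = across, z up. Board 8 mm thick, x -255 to 205 mm, y -125 to 125 mm. Guides, stops and drill are all fixed to it.
- blank: Loose flat block of pale wood, 90 mm long (its x, feed direction), 96 mm wide (its y), 34 mm high, about 0.16 kg, pencilled diagonals on top. Origin: centre of its underside, on the board (top at z 42 mm). Starts 120 to 150 mm before the gap's middle, up to 25 mm off to a side, turned up to 0.4 rad. Slides with dry friction and stops when not pushed. Home: centre at station x 53, y 0 mm.
- gap_mid (a point): Middle of the gap between the two guide noses, on the board's top (station x 0, y 0, z 8 mm). The gap is 102 mm wide here, so the blank has 3 mm of play on each side; it widens before and after.
- guide_left (a point): Innermost point of the aluminium guide block on the +y side, at its top edge (station x 0, y 51, z 36 mm). The block is 30 mm long along x (-15 to 15 mm), reaches out to y 116 mm, is 28 mm high above the board, and its inner end is a half-round nose of 15 mm radius.
- guide_right (a point): The same point of the mirrored guide block on the -y side (station x 0, y -51, z 36 mm).
- stop_mid (a point): Midway between the two steel stop posts, in the plane of the faces that the blank comes to rest against, on the board's top (station x 98, y 0, z 8 mm). The posts are 12 mm thick along x, span y 20 to 44 mm and the mirrored range, and are 30 mm high above the board.
- drill_tip (a point): Tip of the fixed drill bit, behind the stop faces (station x 111, y 0, z 38 mm). From here to x 205 mm stand bit, chuck, black headstock and motor, within 30 mm of y 0 but for a red knob out to y 40 mm; highest point z 98 mm.
- dowel: Loose round wooden dowel, 28 mm diameter, 60 mm high, standing upright on the table beside the board (about 150 mm to the +y side of the station, level with the guides). Origin: centre of its underside. Leave alone.
- offcut: Loose small wooden offcut, 45 x 40 x 30 mm high, on the table beside the board (about 155 mm to the -y side of the station, level with the guides). Origin: centre of its underside. Leave alone.
- screwdriver: Loose screwdriver lying along the board on the table, about 170 mm to the +y side of the station, level with the drill. Origin: under the middle of the tool. Leave alone.
Not all that is in view belongs to the job. What is meant by the blank is not blue, pink or turquoise, and is the smaller of those in its own colour.

How it is judged:
By the outcome, as a careful person would: the job done as asked, in the order asked, and still so for the second after the job is handed in, with the robot touching nothing.
It also fails if it takes over 72 s, if anything falls off the work surface, if the arm or the gripper's body presses on something with over 40 N, if the wrist force passes 120 N, or if a joint passes its speed limit or range.

## Working session

There is one attempt and no reset: what is moved stays moved. The work goes in short steps, Python scripts to look and compute and a shell command to move; the robot and the scene stay as the last step left them, time stands still between calls to the robot, and variables do not carry over. Pictures are saved under pics/ and viewed, about 8 in all and at most 12, crops included, and the job is handed in when it is done.

```bash
mkdir -p pics; ls; python3 - <<'E'
from bench import r,eyes
import cv2,numpy as np
for n in("scene","side"):
    cv2.imwrite(f"pics/{n}0.png",eyes.camera(n)); c=eyes.calibration(n); print(n,{k:np.round(v,4).tolist() for k,v in c.items()})
cv2.imwrite("pics/wrist0.png",eyes.camera("wrist")); print({k:np.round(v,4).tolist() for k,v in eyes.calibration("wrist").items()})
s=r.read_state();print(s)
E
```

```text
pics
scene {'fx': 525.0559, 'fy': 525.0559, 'cx': 324.4235, 'cy': 236.3712, 'R': [[0.3919, 0.92, 0.0055], [0.5083, -0.2115, -0.8348], [-0.7669, 0.3299, -0.5505]], 't': [-0.1785, -0.2485, 1.4602]}
side {'fx': 569.1413, 'fy': 569.1413, 'cx': 321.6977, 'cy': 255.8619, 'R': [[-0.934, -0.3572, -0.0059], [-0.1943, 0.5219, -0.8306], [0.2998, -0.7746, -0.5569]], 't': [0.5256, 0.1855, 0.9518]}
{'fx': 406.2651, 'fy': 406.2651, 'cx': 322.0929, 'cy': 238.0219, 'hand_eye': [[0.0011, -0.9656, -0.26, 0.0707], [1.0, 0.0009, 0.0012, 0.0006], [-0.0009, -0.26, 0.9656, -0.1507], [0.0, 0.0, 0.0, 1.0]]}
{'time': 0.15, 'joint_positions': array([-0.02261032,  0.33272114, -0.06470614,  1.46074111,  0.02159543,
        1.34989105, -0.08847816]), 'joint_vel': array([ 0.00156296, -0.00050866, -0.00056373, -0.00270909,  0.00081995,
        0.00056208,  0.00057405]), 'joint_torque': array([ 1.82067095e-03, -6.23630190e+01,  2.54254905e-02, -3.90143681e+01,
       -6.11935230e-02,  3.71907104e-02, -1.53469024e-06]), 'ee_pos': array([6.24723497e-01, 1.21511127e-05, 2.32943664e-01]), 'eef_rot': array([ 7.07087687e-01,  7.07125674e-01, -3.90234335e-04, -3.62729902e-04]), 'ft_force': array([ 0.49093844, -0.59852407, -0.5688428 ]), 'torque': array([ 0.0074334 , -0.03580939,  0.00392642]), 'width': 0.08734617783736705}
```

View pics/scene0.png

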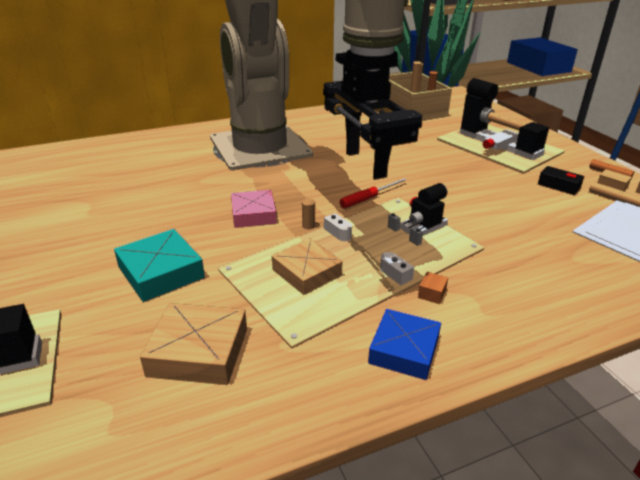

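View pics/side0.png

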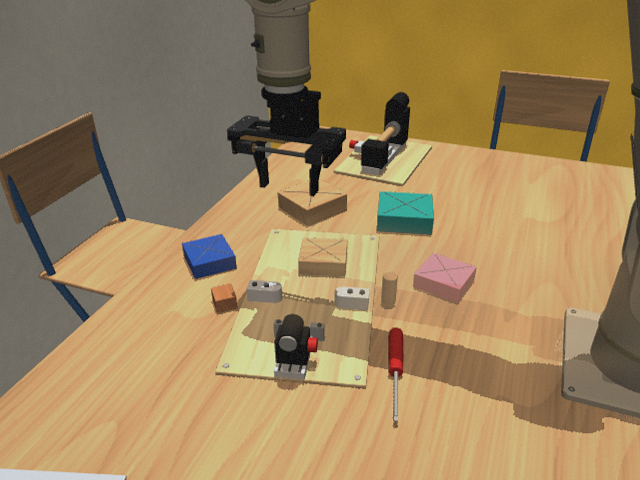

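The two candidates in wood colour are the small block on the board at scene (307,264) / side (323,256), and the larger one off the board at scene (197,340) / side (312,203). The blue, pink and turquoise blocks are excluded by the description. The smaller one, on the board, is the blank. Next I measure it and the board, with one close crop to check the choice.

```bash
cat > h.py <<'E'
import numpy as np,cv2
from bench import r,eyes
from scipy.spatial.transform import Rotation as Ro
def cam(n,s=None):
    c=eyes.calibration(n);K=np.array([[c["fx"],0,c["cx"]],[0,c["fy"],c["cy"]],[0,0,1]])
    if n!="wrist":
        R=np.array(c["R"]);t=np.array(c["t"])
    else:
        s=s or r.read_state();T=np.eye(4);T[:3,:3]=Ro.from_quat(s["eef_rot"]).as_matrix();T[:3,3]=s["ee_pos"]
        M=np.linalg.inv(T@np.array(c["hand_eye"]));R,t=M[:3,:3],M[:3,3]
    return K,R,t
def ray(C,p,z):
    K,R,t=C;o=-R.T@t;d=R.T@np.linalg.solve(K,[p[0],p[1],1]);return o+d*(z-o[2])/d[2]
def tri(A,p,B,q):
    x=cv2.triangulatePoints(A[0]@np.c_[A[1],A[2]],B[0]@np.c_[B[1],B[2]],np.array(p,float).reshape(2,1),np.array(q,float).reshape(2,1)).ravel();return x[:3]/x[3]
def proj(C,X):
    K,R,t=C;p=K@(R@np.array(X)+t);return p[:2]/p[2]
E
python3 - <<'E'
from h import *
A,B=cam("scene"),cam("side")
for n,p,q in[("c0",(223,268),(380,236)),("c1",(293,341),(265,231)),("c2",(482,246),(219,375)),("c3",(400,202),(366,383))]:
    print(n,tri(A,p,B,q).round(4),ray(A,p,.008).round(4),ray(B,q,.008).round(4))
print("blank",tri(A,(307,259),B,(323,249)).round(4),"big",tri(A,(197,331),B,(312,199)).round(4))
a=cv2.imread("pics/scene0.png")[185:350,210:490];b=cv2.imread("pics/side0.png")[220:390,205:395]
a=cv2.resize(a,None,fx=2.3,fy=2.3,interpolation=3)[:375];b=cv2.resize(b,None,fx=3.3,fy=3.3,interpolation=3)
cv2.imwrite("pics/c1.png",b);cv2.imwrite("pics/c2.png",cv2.imread("pics/wrist0.png"))
E
```

```text
c0 [ 0.5141 -0.2347  0.0068] [ 0.5209 -0.2335  0.008 ] [ 0.5127 -0.2377  0.008 ]
c1 [ 0.7618 -0.1746  0.0099] [ 0.7497 -0.1789  0.008 ] [ 0.7658 -0.1668  0.008 ]
c2 [0.6423 0.2645 0.003 ] [0.6475 0.2589 0.008 ] [0.6397 0.2689 0.008 ]
c3 [0.414  0.201  0.0022] [0.4306 0.1968 0.008 ] [0.4096 0.2012 0.008 ]
blank [ 0.5963 -0.095   0.0409] big [ 0.7036 -0.3123  0.033 ]
```

View pics/c2.png

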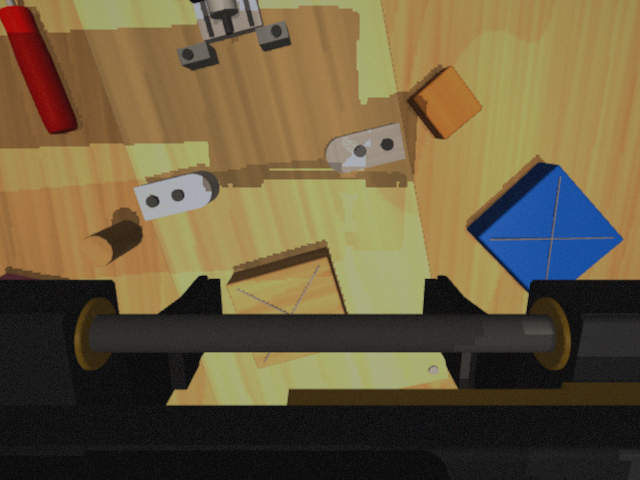

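The wrist view shows the two guides with noses at about (214,187) and (328,160), the stop posts at (197,55) and (272,37), and the blank on the board at (290,310), partly hidden by the gripper. It is the pale, small block, as chosen. I compute the station frame from it and draw back for a full view of the blank.

```bash
python3 - <<'E'
from h import *
C=cam("wrist");
for n,p in [("hL",(152,202)),("hL2",(178,195)),("hR",(360,151)),("hR2",(387,144))]: print(n,ray(C,p,.036).round(4))
L=[ray(C,p,.036)for p in((152,202),(178,195),(360,151),(387,144))]
d=L[3]-L[0];d2=L[2]-L[1];print("yaw",np.degrees(np.arctan2(d[1],d[0])),np.linalg.norm(d),"mid",(L[0]+L[3])/2,(L[1]+L[2])/2)
f=ray(C,(228,285),.042),ray(C,(328,257),.042);e=f[1]-f[0];print(f,np.degrees(np.arctan2(e[1],e[0])),np.linalg.norm(e))
E
python3 -m inch '{"translation":[[0,-0.4,0.15],[0,-0.8,0.3],[0,-1,0.5],[0,-1,0.5],[0,-1,0.5]],"rot":[[0,0,0],[0,0,0],[0,0,0],[0,0,0],[0,0,0]],"jaw":[50,50,50,50,50]}' 
python3 - <<'E'
from h import *
cv2.imwrite("pics/w1.png",eyes.camera("wrist"))
E
```

```text
hL [0.4783 0.0092 0.036 ]
hL2 [0.5014 0.0154 0.036 ]
hR [0.6573 0.0527 0.036 ]
hR2 [0.6796 0.0584 0.036 ]
yaw 13.728355087759198 0.20721986018317348 mid [0.57897832 0.03382884 0.036     ] [0.57932051 0.03402111 0.036     ]
(array([ 0.5410599 , -0.06508529,  0.042     ]), array([ 0.630813  , -0.03857887,  0.042     ])) 16.453243492389092 0.09358530634996948
time: 0.65
ee_pos: [0.6248, -0.0998, 0.2827]
eef_rot: [0.707, 0.707, -0.0, -0.001]
ft_force: [-0.5, 0.7, 0.0]
width: 0.0558
```

View pics/w1.png

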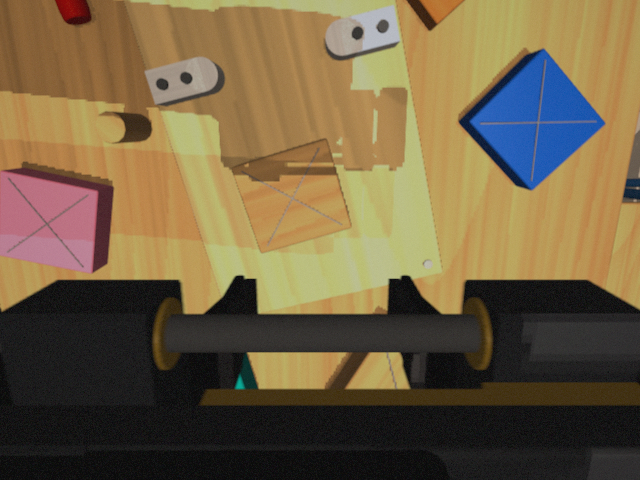

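The whole blank is in view, corners at (234,167), (326,139), (351,226) and (262,252), with the diagonals crossing at (293,198). Guide holes are at (162,83), (186,77), (357,33) and (382,26).

```bash
python3 - <<'E'
from h import *
C=cam("wrist");s=r.read_state();s0=dict(s);s0["ee_pos"]=np.array([.6247,0,.2329]);s0["eef_rot"]=np.array([.70709,.70712,-.00039,-.00036]);C0=cam("wrist",s0)
print("h FL",tri(C0,(228,285),C,(234,167)).round(4),"FR",tri(C0,(328,257),C,(326,139)).round(4),"holes",tri(C0,(152,202),C,(162,83)).round(4),tri(C0,(387,144),C,(382,26)).round(4))
L=[ray(C,p,.036)for p in((162,83),(186,77),(357,33),(382,26))]
d=L[3]-L[0];yaw=np.arctan2(d[1],d[0]);m=sum(L)/4;print("station yaw",np.degrees(yaw),"mid",m.round(4))
P=np.array([ray(C,p,.042)for p in((234,167),(326,139),(351,226),(262,252))]);print(P.round(4))
for i in range(4):
    e=P[(i+1)%4]-P[i];print(np.linalg.norm(e).round(4),np.degrees(np.arctan2(e[1],e[0])).round(1))
c=P.mean(0);print("c",c.round(4),ray(C,(293,198),.042).round(4))
x=np.array([-np.sin(yaw),np.cos(yaw)]);y=np.array([-np.cos(yaw),-np.sin(yaw)])
print("blank in station",(c-m)[:2]@x,(c-m)[:2]@y)
E
```

```text
h FL [ 0.5425 -0.0627  0.0479] FR [ 0.6297 -0.037   0.0469] holes [0.4824 0.0112 0.0467] [0.6777 0.0586 0.0432]
station yaw 13.475832903882198 mid [0.578  0.0361 0.036 ]
[[ 0.5412 -0.0633  0.042 ]
 [ 0.6287 -0.0372  0.042 ]
 [ 0.6538 -0.1206  0.042 ]
 [ 0.5648 -0.1477  0.042 ]]
0.0912 16.6
0.0872 -73.3
0.093 -163.1
0.0877 105.6
c [ 0.5971 -0.0922  0.042 ] [ 0.5969 -0.0929  0.042 ]
blank in station -0.12923425662800014 0.011349053440658926
```

Station: yaw 13.6°, gap middle (0.578, 0.035). The blank's centre is at station x -129, y +11 mm, turned +3°. Its top height (0.047) and edges (91–93 by 87 mm) agree with the text to about 5 mm. I go behind its rear face with the jaws open to 50 mm and parallel to it, so both fingertips push it.

```bash
python3 -m inch '{"translation":[[-0.03,-0.3,0],[-0.08,-0.62,-0.2],[-0.08,-0.62,-0.6],[-0.08,-0.62,-1],[-0.08,-0.62,-1]],"rot":[[0,0,0.1],[0,0,0.2],[0,0,0.275],[0,0,0.275],[0,0,0.275]],"jaw":[50,50,50,50,50]}'
python3 -m inch '{"translation":[[0,0,-0.4],[0,0,-0.8],[0,0,-1],[0,0,-1]],"rot":[[0,0,0],[0,0,0],[0,0,0],[0,0,0]],"jaw":[50,50,50,50]}'
python3 -m inch '{"translation":[[0,0,-0.25],[0,0,-0.53],[0,0,-0.53],[0,0,-0.53]],"rot":[[0,0,0],[0,0,0],[0,0,0],[0,0,0]],"jaw":[50,50,50,50]}'
python3 - <<'E'
from h import *
cv2.imwrite("pics/w2.png",eyes.camera("wrist"));cv2.imwrite("pics/s2.png",eyes.camera("scene"))
E
```

```text
time: 1.2
ee_pos: [0.6133, -0.1583, 0.1753]
eef_rot: [0.597, 0.802, -0.003, -0.006]
ft_force: [-1.0, 0.9, -1.8]
width: 0.0503
time: 1.6
ee_pos: [0.6122, -0.1566, 0.0735]
eef_rot: [0.596, 0.803, -0.003, -0.008]
ft_force: [-0.1, -0.1, 0.0]
width: 0.0498
time: 2.0
ee_pos: [0.6136, -0.1561, 0.0227]
eef_rot: [0.596, 0.803, -0.003, -0.007]
ft_force: [0.3, 0.6, 0.4]
width: 0.05
```

View pics/w2.png

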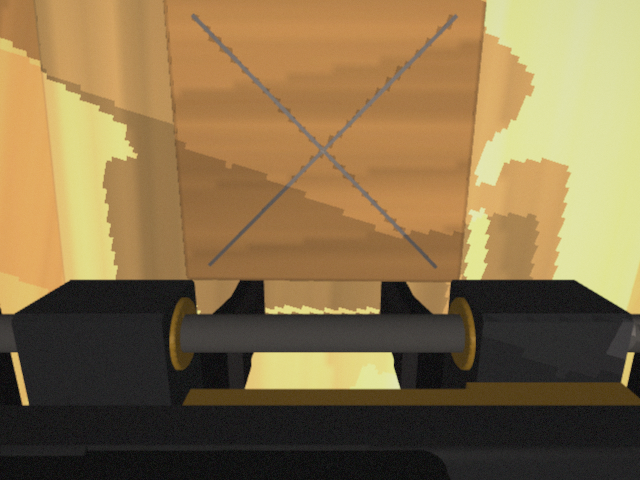

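The gripper is square behind the blank: its rear edge is level at row 280 and the diagonals cross at column 323, the image middle. Now I push towards the gap entrance, easing the yaw and the side offset out.

```bash
python3 -m inch '{"translation":[[-0.015,0.05,0.03],[-0.03,0.1,0.03],[-0.035,0.15,0.03],[-0.04,0.2,0.03],[-0.045,0.25,0.03],[-0.05,0.3,0.03],[-0.055,0.35,0.03],[-0.06,0.4,0.03],[-0.065,0.45,0.03],[-0.068,0.5,0.03],[-0.071,0.55,0.03],[-0.075,0.6,0.03],[-0.075,0.6,0.03],[-0.075,0.6,0.03]],"rot":[[0,0,0],[0,0,0],[0,0,-0.005],[0,0,-0.01],[0,0,-0.015],[0,0,-0.02],[0,0,-0.025],[0,0,-0.03],[0,0,-0.035],[0,0,-0.04],[0,0,-0.045],[0,0,-0.05],[0,0,-0.055],[0,0,-0.055]],"jaw":[50,50,50,50,50,50,50,50,50,50,50,50,50,50]}'
python3 - <<'E'
from h import *
cv2.imwrite("pics/w3.png",eyes.camera("wrist"))
s=r.read_state();print(Ro.from_quat(s["eef_rot"]).as_matrix().round(3).tolist())
E
```

```text
time: 3.5
ee_pos: [0.6058, -0.0962, 0.0255]
eef_rot: [0.619, 0.785, -0.003, -0.008]
ft_force: [0.1, 0.3, -0.2]
width: 0.0503
[[-0.233, 0.972, -0.015], [0.972, 0.233, 0.005], [0.008, -0.014, -1.0]]
```

View pics/w3.png

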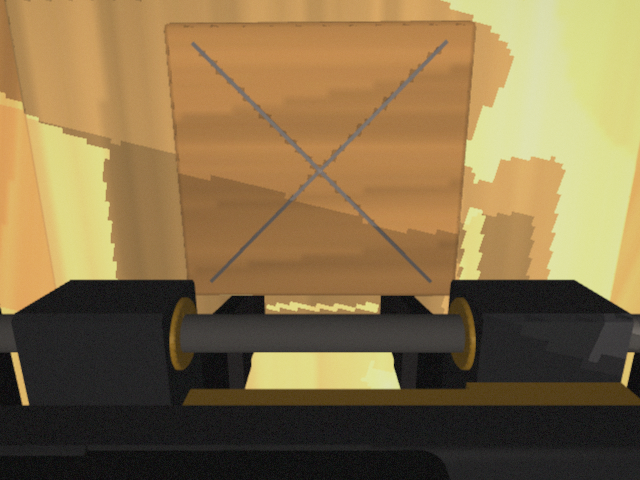

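The blank stayed square on both fingers, with corners at (166,25), (474,22), (459,294) and (187,296). The play is only 3 mm, so I back off, rise and look at blank and guides together.

```bash
python3 -m inch '{"translation":[[0.01,-0.06,0],[0.02,-0.1,0.1],[0.02,-0.1,0.5],[0.02,-0.1,0.9],[0.02,-0.1,1]],"rot":[[0,0,0],[0,0,0],[0,0,0],[0,0,0],[0,0,0]],"jaw":[50,50,50,50,50]}'
python3 -m inch '{"translation":[[0,0,0.4],[0,0,0.8],[0,0,0.9],[0,0,0.9],[0,0,0.9]],"rot":[[0,0,0],[0,0,0],[0,0,0],[0,0,0],[0,0,0]],"jaw":[50,50,50,50,50]}'
python3 - <<'E'
from h import *
cv2.imwrite("pics/w4.png",eyes.camera("wrist"))
E
```

```text
time: 4.05
ee_pos: [0.6102, -0.1076, 0.1313]
eef_rot: [0.62, 0.785, -0.001, -0.004]
ft_force: [0.9, -0.4, 0.6]
width: 0.05
time: 4.55
ee_pos: [0.6097, -0.1079, 0.2202]
eef_rot: [0.62, 0.785, -0.001, -0.005]
ft_force: [-0.5, -0.2, -0.4]
width: 0.0498
```

View pics/w4.png

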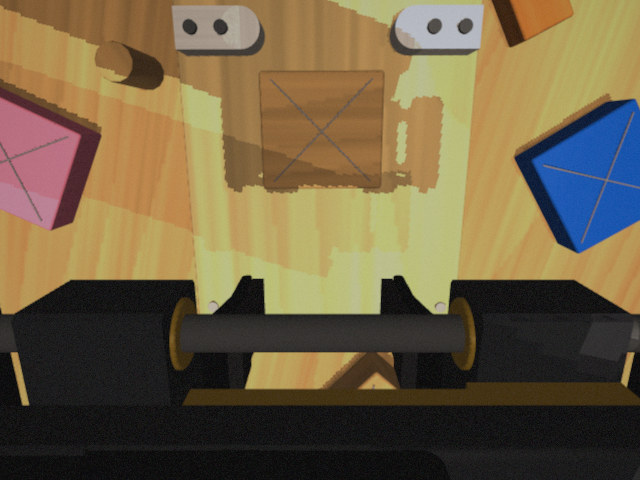

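In the picture the gap middle is at column 328 (holes at 192, 221, 434 and 465, row 26) and the blank's middle is at about 322, so it sits slightly to the left (+y).

```bash
python3 - <<'E'
from h import *
C=cam("wrist")
L=[ray(C,p,.036)for p in((192,27),(221,27),(434,26),(465,26))]
d=(L[3]+L[2]-L[0]-L[1]);yaw=np.arctan2(d[1],d[0]);m=sum(L)/4;print("yaw",np.degrees(yaw),m.round(4))
S=[ray(C,p,.009)for p in((213,307),(440,308))];e=S[1]-S[0];print("screws yaw",np.degrees(np.arctan2(e[1],e[0])))
x=np.array([-np.sin(yaw),np.cos(yaw)]);y=np.array([-np.cos(yaw),-np.sin(yaw)])
f=lambda P:(np.round([(P-m)[:2]@x*1e3,(P-m)[:2]@y*1e3],1))
print("screwmid",f((S[0]+S[1])/2),"noses",f(ray(C,(260,28),.036)),f(ray(C,(392,28),.036)))
for p in((260,71),(383,71),(381,187),(265,188),(321.5,131)):print(f(ray(C,p,.042)))
print("TCP",f(r.read_state()["ee_pos"]),"x",x,"y",y)
E
```

```text
yaw 13.599586152040953 [0.5789 0.0346 0.036 ]
screws yaw 13.420515600899906
screwmid [-240.2    0.9] noses [-0.8 50.8] [ -1.2 -48.2]
[-31.8  51.2]
[-32.  -41.7]
[-119.6  -43.3]
[-120.4   50.7]
[-75.7   4.8]
TCP [-145.6    3.8] x [-0.23513509  0.9719627 ] y [-0.9719627  -0.23513509]
```

The blank is at station x -76, y +4 mm and square to within 1°. It sticks well to the fingers, since the fingers themselves had only been driven to +4.6. I go down again and push diagonally onto the centreline.

```bash
python3 -m inch '{"translation":[[0,0,-0.4],[0,0,-0.8],[0,0,-1],[0,0,-1]],"rot":[[0,0,0],[0,0,0],[0,0,0],[0,0,0]],"jaw":[50,50,50,50]}'
python3 -m inch '{"translation":[[0,0,-0.4],[0,0,-0.8],[0,0,-0.94],[0,0,-0.94],[0,0,-0.94]],"rot":[[0,0,0],[0,0,0],[0,0,0],[0,0,0],[0,0,0]],"jaw":[50,50,50,50,50]}'
python3 - <<'E'
from h import *
p=r.read_state()["ee_pos"]-np.array([.5789,.0346,0]);print(p[:2]@[-.2351,.972]*1e3,p[:2]@[-.972,-.2351]*1e3,p[2])
E
```

```text
time: 5.0
ee_pos: [0.6063, -0.1074, 0.1146]
eef_rot: [0.62, 0.785, -0.004, -0.009]
ft_force: [-0.5, 0.2, 0.5]
width: 0.05
time: 5.5
ee_pos: [0.6072, -0.1076, 0.022]
eef_rot: [0.62, 0.785, -0.003, -0.008]
ft_force: [0.1, 0.9, 0.6]
width: 0.0502
-144.81851005211485 5.956802611120107 0.021969841913590662
```

```bash
python3 -m inch '{"translation":[[-0.006,0.05,0.04],[-0.012,0.1,0.04],[-0.018,0.15,0.04],[-0.024,0.2,0.04],[-0.03,0.25,0.04],[-0.036,0.3,0.04],[-0.043,0.35,0.04],[-0.049,0.4,0.04],[-0.055,0.45,0.04],[-0.06,0.48,0.04],[-0.06,0.48,0.04],[-0.06,0.48,0.04]],"rot":[[0,0,0],[0,0,0],[0,0,0],[0,0,0],[0,0,0],[0,0,0],[0,0,0],[0,0,0],[0,0,0],[0,0,0],[0,0,0],[0,0,0]],"jaw":[50,50,50,50,50,50,50,50,50,50,50,50]}'
python3 - <<'E'
from h import *
s=r.read_state();C=cam("wrist",s)
p=s["ee_pos"]-np.array([.5789,.0346,0]);print(p[:2]@[-.2351,.972]*1e3,p[:2]@[-.972,-.2351]*1e3,p[2])
a=eyes.camera("wrist");b=eyes.camera("scene")[180:330,240:480]
b=cv2.resize(b,None,fx=2.6,fy=2.6,interpolation=3)[:330,:640]
cv2.imwrite("pics/w5.png",np.vstack([a[:270],b[:, :624] if b.shape[1]>=640 else cv2.copyMakeBorder(b,0,0,0,640-b.shape[1],0)]))
E
```

```text
time: 6.7
ee_pos: [0.6011, -0.0594, 0.0259]
eef_rot: [0.62, 0.785, -0.003, -0.009]
ft_force: [0.6, 0.5, 0.2]
width: 0.0497
-96.59237730662133 0.5285778518423628 0.025918490818965856
```

View pics/w5.png

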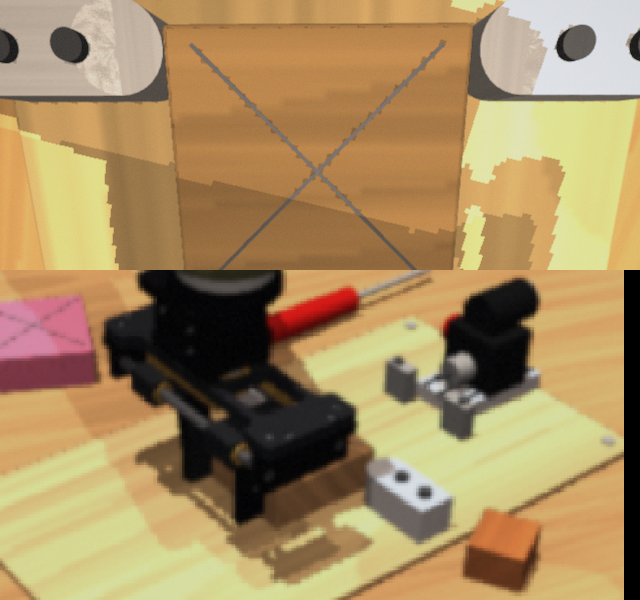

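The blank's front edge (row 24, columns 166–472) lies between the noses (columns 163 and 481), with daylight on both sides and about 0.7 mm off to the left. I push straight through.

```bash
python3 -m inch '{"translation":[[-0.007,0.05,0],[-0.019,0.1,0],[-0.031,0.15,0],[-0.043,0.2,0],[-0.055,0.25,0],[-0.067,0.3,0],[-0.079,0.35,0],[-0.091,0.4,0],[-0.103,0.45,0],[-0.115,0.5,0],[-0.127,0.55,0],[-0.139,0.6,0],[-0.151,0.65,0],[-0.151,0.65,0],[-0.151,0.65,0]],"rot":[[0,0,0],[0,0,0],[0,0,0],[0,0,0],[0,0,0],[0,0,0],[0,0,0],[0,0,0],[0,0,0],[0,0,0],[0,0,0],[0,0,0],[0,0,0],[0,0,0],[0,0,0]],"jaw":[50,50,50,50,50,50,50,50,50,50,50,50,50,50,50]}'
python3 - <<'E'
from h import *
s=r.read_state();C=cam("wrist",s)
p=s["ee_pos"]-np.array([.5789,.0346,0]);print(p[:2]@[-.2351,.972]*1e3,p[:2]@[-.972,-.2351]*1e3,p[2])
a=eyes.camera("wrist");b=eyes.camera("scene")[180:330,240:480]
b=cv2.resize(b,None,fx=2.6,fy=2.6,interpolation=3)[:330]
cv2.imwrite("pics/w6.png",np.vstack([a[:270],cv2.copyMakeBorder(b,0,0,0,640-b.shape[1],0)]))
E
```

```text
time: 8.3
ee_pos: [0.586, 0.0055, 0.0259]
eef_rot: [0.62, 0.785, -0.003, -0.009]
ft_force: [0.0, -0.3, -0.1]
width: 0.0496
-29.992449166916447 -0.08149442915311114 0.025943740691484002
```

View pics/w6.png

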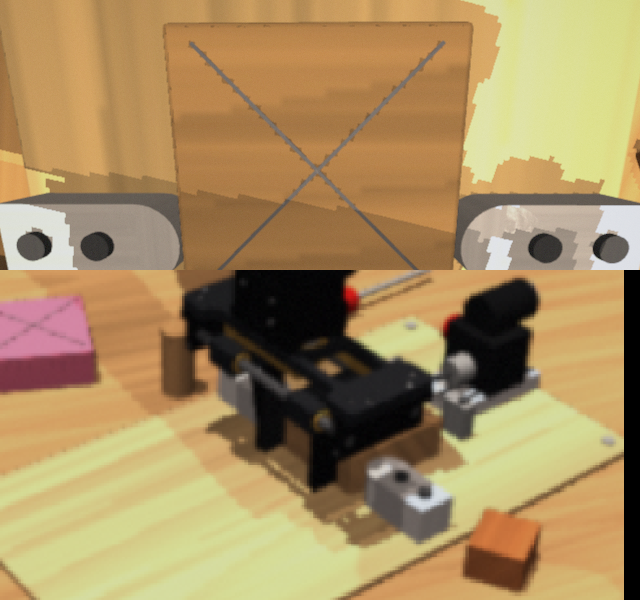

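The blank is in the gap, with noses at columns 181 and 461 and clearance on both sides. I approach the stops, slowing at the end and watching the force.

```bash
python3 -m inch '{"translation":[[-0.01,0.04,0],[-0.02,0.08,0],[-0.03,0.12,0],[-0.04,0.16,0],[-0.046,0.19,0],[-0.051,0.21,0],[-0.053,0.22,0],[-0.053,0.22,0]],"rot":[[0,0,0],[0,0,0],[0,0,0],[0,0,0],[0,0,0],[0,0,0],[0,0,0],[0,0,0]],"jaw":[50,50,50,50,50,50,50,50]}'
python3 -m inch '{"translation":[[-0.0025,0.01,0],[-0.005,0.02,0],[-0.005,0.02,0],[-0.005,0.02,0]],"rot":[[0,0,0],[0,0,0],[0,0,0],[0,0,0]],"jaw":[50,50,50,50]}'
```

```text
time: 9.2
ee_pos: [0.5807, 0.0273, 0.0259]
eef_rot: [0.62, 0.785, -0.003, -0.009]
ft_force: [-1.1, 0.6, 0.6]
width: 0.0501
time: 9.6
ee_pos: [0.5802, 0.0294, 0.0259]
eef_rot: [0.62, 0.785, -0.003, -0.009]
ft_force: [-0.4, -0.4, 0.2]
width: 0.05
```

```bash
python3 -m inch '{"translation":[[-0.0025,0.01,0],[-0.0025,0.01,0],[-0.0025,0.01,0]],"rot":[[0,0,0],[0,0,0],[0,0,0]],"jaw":[50,50,50]}'
python3 -m inch '{"translation":[[-0.0025,0.01,0],[-0.0025,0.01,0],[-0.0025,0.01,0]],"rot":[[0,0,0],[0,0,0],[0,0,0]],"jaw":[50,50,50]}'
python3 -m inch '{"translation":[[-0.0025,0.01,0],[-0.0025,0.01,0],[-0.0025,0.01,0]],"rot":[[0,0,0],[0,0,0],[0,0,0]],"jaw":[50,50,50]}'
```

```text
time: 9.9
ee_pos: [0.58, 0.0304, 0.0259]
eef_rot: [0.62, 0.785, -0.003, -0.009]
ft_force: [-0.5, -0.4, -0.5]
width: 0.0496
time: 10.2
ee_pos: [0.5797, 0.0316, 0.0259]
eef_rot: [0.62, 0.785, -0.003, -0.009]
ft_force: [0.3, 0.8, 0.1]
width: 0.05
time: 10.5
ee_pos: [0.5797, 0.0318, 0.026]
eef_rot: [0.62, 0.785, -0.003, -0.008]
ft_force: [1.5, -4.1, -0.4]
width: 0.0501
```

Contact with the stops now reads 4 N. I push a little more so both sides seat.

```bash
python3 -m inch '{"translation":[[-0.0025,0.01,0],[-0.0025,0.01,0],[-0.0025,0.01,0]],"rot":[[0,0,0],[0,0,0],[0,0,0]],"jaw":[50,50,50]}'
python3 -m inch '{"translation":[[-0.0035,0.015,0],[-0.0035,0.015,0],[-0.0035,0.015,0]],"rot":[[0,0,0],[0,0,0],[0,0,0]],"jaw":[50,50,50]}'
python3 - <<'E'
from h import *
cv2.imwrite("pics/w7.png",eyes.camera("wrist")[:300])
print(r.read_state()["torque"])
E
```

```text
time: 10.8
ee_pos: [0.5797, 0.0317, 0.026]
eef_rot: [0.62, 0.784, -0.004, -0.008]
ft_force: [2.2, -4.2, -1.5]
width: 0.0501
time: 11.1
ee_pos: [0.5797, 0.0318, 0.0261]
eef_rot: [0.62, 0.784, -0.004, -0.007]
ft_force: [2.3, -7.4, -1.1]
width: 0.05
[-1.52925721 -0.5571891   0.17990898]
```

View pics/w7.png

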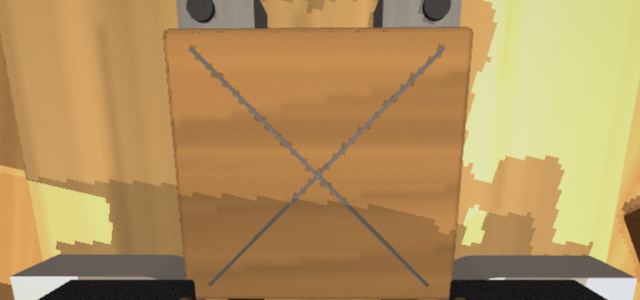

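Both stop posts, at (205,12) and (425,12), meet the blank's front edge (rows 29–30, level). One firmer nudge, then I withdraw straight back, up and clear.

```bash
python3 -m inch '{"translation":[[-0.007,0.03,0],[-0.007,0.03,0],[-0.007,0.03,0]],"rot":[[0,0,0],[0,0,0],[0,0,0]],"jaw":[50,50,50]}'
python3 -m inch '{"translation":[[0.01,-0.05,0],[0.03,-0.15,0],[0.06,-0.25,0],[0.06,-0.25,0],[0.06,-0.25,0.4],[0.06,-0.25,0.8],[0.06,-0.25,1],[0.06,-0.25,1]],"rot":[[0,0,0],[0,0,0],[0,0,0],[0,0,0],[0,0,0],[0,0,0],[0,0,0],[0,0,0]],"jaw":[50,50,50,50,50,50,50,50]}'
python3 -m inch '{"translation":[[0,0,0.4],[0,0,0.8],[0,0,1],[0,0,1],[0,0,1]],"rot":[[0,0,0],[0,0,0],[0,0,0],[0,0,0],[0,0,0]],"jaw":[50,50,50,50,50]}'
python3 - <<'E'
from h import *
cv2.imwrite("pics/w8.png",eyes.camera("wrist"))
b=eyes.camera("side");cv2.imwrite("pics/s8.png",cv2.resize(b[220:400,200:420],None,fx=3,fy=3,interpolation=3))
E
```

```text
time: 11.45
ee_pos: [0.5795, 0.0318, 0.0262]
eef_rot: [0.621, 0.784, -0.005, -0.006]
ft_force: [3.7, -11.0, -0.6]
width: 0.0497
time: 12.25
ee_pos: [0.5875, 0.0073, 0.1297]
eef_rot: [0.621, 0.784, -0.003, -0.004]
ft_force: [0.4, 1.0, 0.7]
width: 0.05
time: 12.75
ee_pos: [0.5872, 0.0075, 0.2288]
eef_rot: [0.621, 0.784, -0.003, -0.004]
ft_force: [0.7, 0.2, 0.9]
width: 0.0501
```

View pics/w8.png

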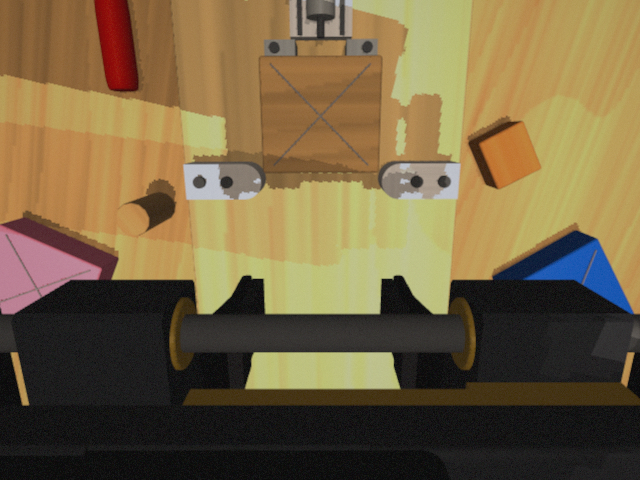

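View pics/s8.png

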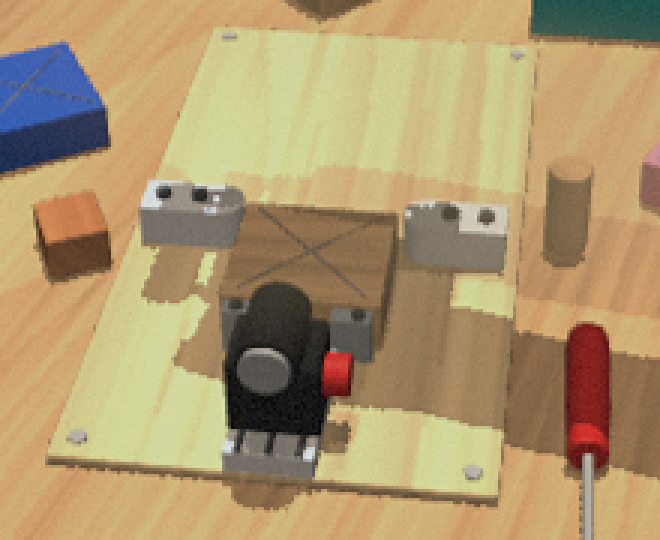

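The blank lies flat against both posts (wrist view: front edge at row 56, columns 260–382, posts at 280 and 364). The dowel, offcut and screwdriver are in place. Handing in.

```bash
python3 -c "
from h import *
print(r.close_job())"
```

```text
the job is handed in; nothing more can be done
None
```

I pushed the small wooden blank with two fingertips on its rear face, through the gap and up against both stop posts, and handed the job in at about 13 s. It was never gripped or lifted.

- **Seating:** the last contact force was about 11–12 N. After the arm withdrew, the wrist and side views showed the front edge level against both posts and the blank flat.
- **Other objects:** the dowel, offcut and screwdriver show no sign of having moved.
- **Measurements that disagreed:** early estimates of the blank's top height came out about 5 mm high, and its edges about 3–5 mm short of the given sizes. Estimates of the station's centreline differed by about 1 mm. None of this affected the fit.
- **Side offset:** the first push left the blank about 4 mm to the side because I had not moved the fingers far enough across. I saw it from above and corrected it before the gap.

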